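# Stand a thin-walled turned vase on the finishing board

### The arm

A 6-joint arm with a two-finger parallel gripper is mounted at the origin on the work surface. World frame = base frame: x ahead of the robot, y to its left, z up, the work surface at z = 0. Lengths are in mm, angles in degrees, forces in N, time in s.
With the tool pointing down it reaches from about 300 to 850 mm from the base axis. Payload 4.2 kg.
Tool frame: the origin (TCP) lies midway between the tips of the shut fingers; the grasp point (between the pads) lies 19 mm behind it; z points along the fingers, y is the line along which they close (so a half turn about z gives the same grasp; the last joint's range is limited). The gripper opens to 91 mm and grips with 3 to 60 N. Pads are 32 mm wide; open, the fingers measure 118 mm over their backs; the gripper's body (76 mm by 178 mm) begins 60 mm behind the grasp point.
Start: joints at [-76.662, 18.312, 89.639, -0, 72.044, -1.146], TCP at [143.819, -556.74, 213.976] pointing down, gripper open.
Joint ranges: [-177.97, 177.97], [-48.28, 115.42], [12.27, 149.76], [-77.06, 257.06], [2.81, 150.46], [-146.56, 146.56]. Speed limits (degrees/s): [147.25, 147.25, 180, 180, 180, 180].

### API

Orientations are given as [roll, pitch, yaw] about the fixed x, y, z axes, in that order (R = Rz(yaw) Ry(pitch) Rx(roll)).
In Python, from workcell import state, grab_frame, camera_model, workorder gives the robot as it stands.
- The arm moves only by the tool carry_out, never from a script. Its argument "commands" is a list of rows, each a list of 7 numbers: the turn, a rotation vector about the tool's x, y, z in degrees, then the shift along the tool's x, y, z in mm, then the opening, from -1 (shut) to 1 (fully open). In form: [[ax, ay, az, dx, dy, dz, hand], ...]. A call has 1 to 20 rows; each row is the pose to reach, as a shift and turn from the pose commanded when the call began, along the tool's axes at that moment; what a row does not reach only later rows make up. A row lasts 1/10 s, in which the tool goes at most 50 mm and 8.59 degrees, less where a joint would pass 70% of its speed; a pose out of reach is approached as far as the arm can. A call with a gripper value outside its range is refused whole. The fingers move at their own pace and stop on an object; "force" is the grip in N (left out, the last holds). Time passes only in rows, so rows that repeat a pose let the fingers close. It gives the time, the measured TCP pose, the force, the opening and the grip force at its end, in the units of the state.
- state(): the state, without advancing time (a new reading comes with each control period).
- grab_frame(name): name is "side" or "top" or "wrist"; returns the picture (400x640x3 uint8, red, green, blue); there is no depth.
- camera_model(name): a dict with "fx", "fy", "cx", "cy" (pixels), "origin" and "rotation" of the camera in the world; the wrist camera has in their place "mount" (4x4, takes a point from camera to tool coordinates, whose origin is the TCP and whose axes are the flange's). Camera axes: x right, y up, looking along -z (the intrinsics and any distortion apply to the point x, -y, -z); pixel columns grow to the right and rows downward; lengths in mm; the calibration is good to about 2 mm. A picture is of the moment at which its call begins: read the wrist's pose just before it. camera_model takes no time and is no camera call.
- workorder.job_done(): hands the job in; it is judged then, once.
The state is a dict: "time_s": time; "qpos": joint angles; "qvel": joint speeds; "effort": joint torques, N m; "ee_pos": TCP position; "ee_rot": TCP orientation; "force": force on the tool from outside, world axes, zero at the start; "torque": the same for the moment, N m; "gripper_width": finger opening in mm; "gripper_force": force on a finger pad.
Only numpy, scipy, OpenCV 4.12 (cv2) and the standard library are available. Lean on these libraries where they do the work, as an engineer would, in place of code of your own. Each camera call takes 0.05 s, during which the arm holds its last target. There are 200 camera calls.

### The job

Take the fragile thin-walled wooden vase out of the low cradle, lay it in the sloping rest with its foot at the stop plate and let go of it. Then pick it up again, its neck now being free to grip from above, and stand it upright on the round cork pad of the finishing board, wholly on the pad. It cracks easily: grip it with no more than about 35 N per finger, never drop it, not even a centimetre, nor press it hard against cradle, rest or board, and leave the other things on the bench undisturbed.

Things in the scene. Friction and masses are not known exactly. Their poses are not given: they have to be found in the camera images.
- vase: Thin-walled turned vase of pale wood, about 120 g, bottle-shaped, 160 mm long: straight body 46 mm in diameter from the foot to 100 mm, a shoulder, then a straight neck 32 mm in diameter from 117 to 160 mm. Origin: centre of the flat foot; z runs along the vase to the lip. Mass centre about 70 mm from the foot. It starts lying in the cradle. Cracks if gripped over about 35 N a finger or knocked.
- vase_lip (a point): Centre of the vase's lip (the neck end), 160 mm from the foot along the axis.
- cradle: Fixed low wooden cradle: 126 x 50 mm base board, 8 mm thick, with two V saddles (16 mm thick, 63 mm wide, tops 34 mm above the bench) in which the vase lies level, axis 40 mm above the bench. They hold its body 14 and 94 mm from the foot; the 64 mm between them is free for fingers. Origin on the bench; the lip points to -x of the cradle.
- cradle_mid (a point): Point on the lying vase's axis midway between the saddles, 40 mm above the bench.
- rest: Fixed sloping wooden rest, base 170 x 100 mm: the same two V saddles (14 and 94 mm from the foot, 64 mm free between) on a board sloping at 50 degrees, surface 32 mm behind the vase's axis, with a stop plate for the foot at the low end. The V opens up and to +x of the rest, its high end is toward -x; the vase's neck sticks out above. Origin: under the base.
- rest_foot (a point): Where the centre of the vase's foot lies when it rests against the stop plate.
- rest_lip (a point): Where the centre of the vase's lip lies then: 160 mm from rest_foot, up the 50 degree slope.
- board: Fixed grey laminate-faced finishing board 200 x 250 mm (x, y), 18 mm thick, with a round cork pad 84 mm in diameter, 5 mm thick, at its centre. Origin: centre of its underside.
- cork_top (a point): Centre of the cork pad's upper face, 23 mm above the bench.
- candlestick: Bystander: turned candlestick 85 mm high, foot 60 mm in diameter, on the finishing board. Origin: centre of underside.
- bowl: Bystander: small dark turned bowl 76 mm in diameter, 35 mm high, on the finishing board. Origin: centre of underside.
- sandblock: Bystander: cork sanding block 90 x 50 x 30 mm beside the cradle. Origin: centre of underside.
- tape: Bystander: tape measure 60 x 30 x 55 mm near the rest. Origin: centre of underside.
- waxtin: Bystander: round wax tin 66 mm in diameter, 45 mm high, beyond the rest. Origin: centre of underside.
- chisel: Bystander: chisel 220 mm long, 28 mm thick, lying at the far side of the bench. Origin: on the bench under its ferrule.
Things that resemble listed ones, but are neither listed nor needed, are in the scene too. What is shaped like the rest but red is not meant.

How it is judged:
By the outcome, as a careful person would: the job done as asked, in the order asked, and still so for the second after the job is handed in, with the robot touching nothing.
It also fails if it takes over 61 s, if anything falls off the work surface, if the arm or the gripper's body presses on something with over 40 N, if the wrist force passes 120 N, or if a joint passes its speed limit or range.

## Working session

There is one attempt and no reset: what is moved stays moved. The work goes in short steps, Python scripts to look and compute and a tool call to move; the robot and the scene stay as the last step left them, time stands still between calls to the robot, and variables do not carry over. Pictures are saved under pics/ and viewed, at most 10 in all, crops included, and the job is handed in when it is done.

Besides the shell and the picture viewer there is one more tool, called after "Call:" in YAML: its name, and indented under it one key for each argument. carry_out: Moves the arm, as the interface text tells. Its arguments: {"type":"object","properties":{"commands":{"type":"array"},"force":{"type":"number"}},"required":["commands"]}

```bash
mkdir -p pics; ls; python3 - <<'E'
from workcell import state, grab_frame, camera_model
import cv2
for n in ("top","side"):
    f=grab_frame(n); cv2.imwrite(f"pics/{n}0.png",f[:,:,::-1]); print(n,camera_model(n))
print(camera_model("wrist"));print(state())
E
```

```text
pics
top {'fx': 367.92514329073816, 'fy': 367.92514329073816, 'cx': 322.87012347792773, 'cy': 207.70178925646997, 'origin': array([ 309.80478762,   20.81081346, 1169.34987585]), 'rotation': array([ 10.71801594,  -0.44554697, -90.70098997])}
side {'fx': 378.2807827030758, 'fy': 378.2807827030758, 'cx': 312.01241228438045, 'cy': 207.11142264495453, 'origin': array([ 439.45311697, -675.15813305,  824.89173384]), 'rotation': array([44.78555519,  0.4577729 , -6.57384937])}
{'fx': 281.5434621101883, 'fy': 281.5434621101883, 'cx': 322.5649429563704, 'cy': 195.51679467015373, 'mount': array([[-1.78734245e-03,  9.61835592e-01,  2.73622184e-01,
         7.70536324e+01],
       [ 9.99998237e-01,  1.87648027e-03, -6.40525961e-05,
        -3.50015893e-01],
       [-5.75054695e-04,  2.73621587e-01, -9.61837251e-01,
        -1.71276050e+02],
       [ 0.00000000e+00,  0.00000000e+00,  0.00000000e+00,
         1.00000000e+00]])}
{'time_s': 0.1, 'qpos': array([-7.66629135e+01,  1.83491769e+01,  8.96969600e+01,  1.11997313e-03,
        7.20440093e+01, -1.14709727e+00]), 'qvel': array([-0.04676539, -0.07464168, -0.21298568,  0.03805956,  0.02015094,
       -0.02931836]), 'effort': array([ 9.55745199e-04, -4.13331413e+01, -2.32508683e+01,  7.28674536e-02,
        4.21887799e-02, -5.52473148e-05]), 'ee_pos': array([ 143.71096137, -556.30751512,  213.20897486]), 'ee_rot': array([-1.79909893e+02, -2.86932706e-03,  1.44838354e+01]), 'force': array([ 0.69623859, -0.35488145, -0.00136271]), 'torque': array([-0.00098298, -0.03083391, -0.02671735]), 'gripper_force': 0.0, 'gripper_width': 91.47863766538828}
```

View pics/top0.png

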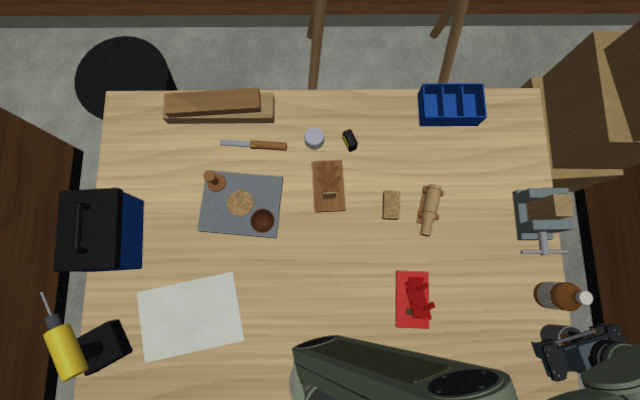

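View pics/side0.png

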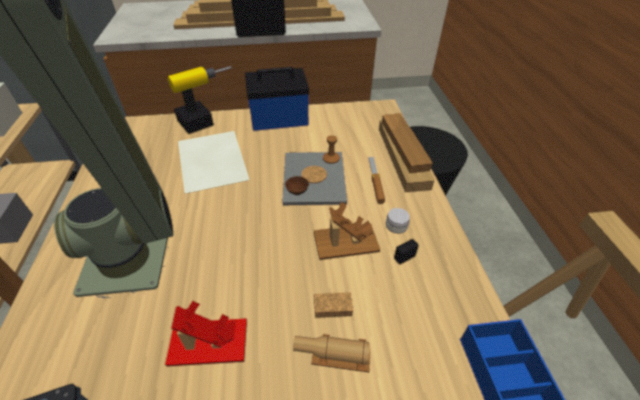

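The vase lies at top (430,210) and side (332,350), with its neck toward the robot. The brown rest is at top (329,186) and side (346,240). The red look-alike at top (413,300) isn't meant. The cork pad is at top (240,203), with the bowl at (262,220) and the candlestick at (214,182). Only one object looks like the vase. Next I'll take enlarged crops.

```bash
cat > h.py <<'E'
import numpy as np, cv2
from scipy.spatial.transform import Rotation as R
from workcell import state, grab_frame, camera_model
def ray(n,uv):
    m=camera_model(n)
    d=np.array([(uv[0]-m['cx'])/m['fx'],-(uv[1]-m['cy'])/m['fy'],-1.])
    return np.array(m['origin']),R.from_euler('xyz',m['rotation'],degrees=True).apply(d)
def plane(n,uv,z):
    o,d=ray(n,uv); return o+d*(z-o[2])/d[2]
def proj(n,p):
    m=camera_model(n); c=R.from_euler('xyz',m['rotation'],degrees=True).inv().apply(np.array(p)-m['origin'])
    return np.c_[m['cx']-m['fx']*c[...,0]/c[...,2],m['cy']+m['fy']*c[...,1]/c[...,2]] if c.ndim>1 else np.array([m['cx']-m['fx']*c[0]/c[2],m['cy']+m['fy']*c[1]/c[2]])
def toolmove(pos,Rt,s=None):
    s=s or state(); R0=R.from_euler('xyz',s['ee_rot'],degrees=True)
    return R0.inv().apply(np.array(pos)-s['ee_pos']).round(1),np.degrees((R0.inv()*Rt).as_rotvec()).round(1)
E
python3 - <<'E'
import cv2,numpy as np
t=cv2.imread('pics/top0.png');s=cv2.imread('pics/side0.png')
def c(i,x,y,w,h,k):
    return cv2.resize(i[y:y+h,x:x+w],None,fx=k,fy=k,interpolation=cv2.INTER_CUBIC)
A=np.vstack([np.hstack([c(t,400,170,60,75,5),c(t,300,150,60,75,5)]) ])   # 600x375
B=np.hstack([c(s,285,325,100,50,4),c(s,305,200,100,50,4)]) #800x200
C=np.zeros((600,800,3),np.uint8);C[:375,:600]=A;C[400:600]=B
C[:375,600:]=c(t,195,165,100,75,5)[:375:,:][:, :500:1][:,::][:375,0:200] if 0 else cv2.resize(t[165:245,195:295],(200,160),interpolation=cv2.INTER_CUBIC).repeat(1,0)[:160].__class__((375,200,3),np.uint8)*0
cv2.imwrite('pics/z.png',C)
D=np.hstack([c(t,195,165,95,80,4.2),c(s,275,125,80,80,4.2)]);cv2.imwrite('pics/b.png',D);print(D.shape)
E
```

```text
(336, 735, 3)
```

View pics/z.png

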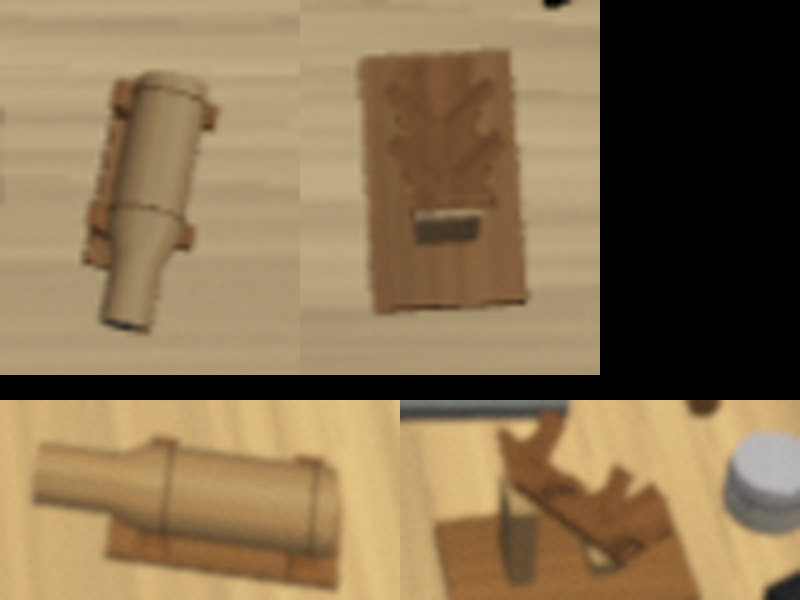

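View pics/b.png

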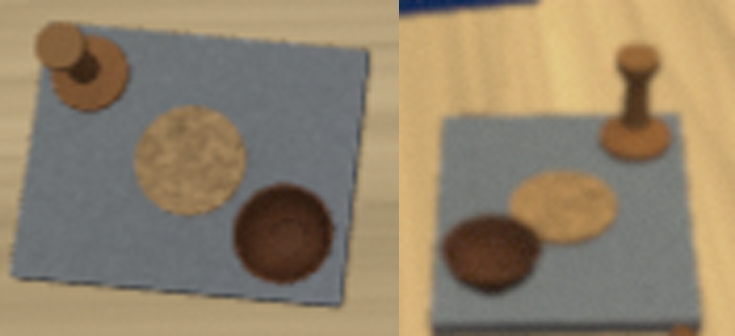

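The close crops show these features:
- **Vase:** foot at top (434,185), lip at (425,235), pale wood in the low cradle.
- **Rest:** brown, high end toward the robot. Base corners at top are (312,161.6), (342,160), (345,210.4) and (315,212.4).
- **Pad:** centre at top (240,203).

Now I'll work out coarse positions.

```bash
python3 - <<'E'
from h import *
np.set_printoptions(precision=1,suppress=True)
T=lambda x,y,ox,oy:(ox+x/5,oy+y/5)
lt=T(126,326,400,170); ft=T(172,76,400,170)
ls=(285+38/4,325+72/4); fs=(285+337/4,325+105/4)
print('lip',plane('top',lt,40),plane('side',ls,40),'foot rim top',plane('top',ft,60), plane('side',fs,40))
for k in ((360,58),(510,50),(525,302),(375,312)): print('base',plane('top',(300+(k[0]-300)/5,150+k[1]/5),12))
for k in ((392,92),(487,85),(402,150),(497,140)): print('saddle',plane('top',(300+(k[0]-300)/5,150+k[1]/5),60),plane('top',(300+(k[0]-300)/5,150+k[1]/5),100))
print('cork',plane('top',(195+190/4.2,165+160/4.2),23),plane('side',(275+(563-399)/4.2,125+206/4.2),23))
for k in ((40,22),(369,50),(342,304),(12,278)): print('board',plane('top',(195+k[0]/4.2,165+k[1]/4.2),18))
E
```

```text
lip [ 433.7 -305.4   40. ] [ 437.7 -305.9   40. ] foot rim top [ 587.2 -338.4   60. ] [ 593.5 -342.8   40. ]
base [682.9  42.9  12. ]
base [687.5 -55.6  12. ]
base [519.2 -61.5  12. ]
base [513.7  34.4  12. ]
saddle [645.1  22.1  60. ] [633.  22. 100.]
saddle [649.  -37.5  60. ] [636.8 -35.4 100. ]
saddle [607.5  16.2  60. ] [596.8  16.4 100. ]
saddle [613.3 -43.1  60. ] [602.4 -40.8 100. ]
cork [544.4 271.2  23. ] [548.3 266.8  23. ]
board [655.2 391.   18. ]
board [630.3 137.3  18. ]
board [434.5 155.9  18. ]
board [456.8 402.5  18. ]
```

```bash
python3 - <<'E'
from h import *
Rt=R.from_euler('z',2.5,degrees=True)*R.from_euler('y',20,degrees=True)*R.from_euler('x',180,degrees=True)
print(toolmove([640,-10,190],Rt), Rt.as_matrix()[:,2])
E
```

```text
(array([ 617.2, -404.8,   23.9]), array([  2. , -19.9,  11.9])) [-0.34169462 -0.01491871 -0.93969262]
```

Call:
carry_out:
  commands:
    - [0, 0, 0, 310, -202, 0, 1]
    - [0, 0, 0, 310, -202, 0, 1]
    - [0, 0, 0, 310, -202, 0, 1]
    - [0, 0, 0, 310, -202, 0, 1]
    - [0, 0, 0, 310, -202, 0, 1]
    - [0, 0, 0, 310, -202, 0, 1]
    - [0, 0, 0, 310, -202, 0, 1]
    - [2, -20, 12, 617, -405, 24, 1]
    - [2, -20, 12, 617, -405, 24, 1]
    - [2, -20, 12, 617, -405, 24, 1]
    - [2, -20, 12, 617, -405, 24, 1]
    - [2, -20, 12, 617, -405, 24, 1]
    - [2, -20, 12, 617, -405, 24, 1]
    - [2, -20, 12, 617, -405, 24, 1]
    - [2, -20, 12, 617, -405, 24, 1]
    - [2, -20, 12, 617, -405, 24, 1]
    - [2, -20, 12, 617, -405, 24, 1]
    - [2, -20, 12, 617, -405, 24, 1]
    - [2, -20, 12, 617, -405, 24, 1]

```text
time_s: 2.0
ee_pos: [639.2, -11.6, 190.5]
ee_rot: [179.8, 20.1, 2.2]
force: [0.9, -0.6, 0.4]
gripper_width: 91.1
gripper_force: 0.0
```

```bash
python3 - <<'E'
from h import *
s=state();f=grab_frame('wrist');np.savez('w1.npz',p=s['ee_pos'],r=s['ee_rot']);cv2.imwrite('pics/w1.png',f[:,:,::-1]);print(s['time_s'],s['ee_pos'],s['ee_rot'],s['qpos'])
E
```

```text
2.0 [639.18769971 -11.58290816 190.45401996] [179.84787933  20.06513253   2.23398274] [-1.34485183 36.42058784 65.49691461 -1.39291004 98.10032722 86.44136338]
```

View pics/w1.png

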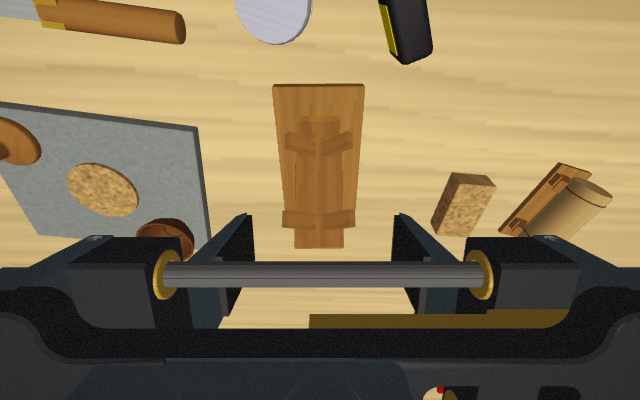

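The rest sits at (319,165) with its low end up in the picture (+x). The low saddle is near (320,140) and the high one near (320,220). I'll enlarge it.

```bash
python3 - <<'E'
import cv2
i=cv2.imread('pics/w1.png')[75:255,255:385];i=cv2.resize(i,None,fx=3.3,fy=3.3,interpolation=cv2.INTER_CUBIC)
i=cv2.createCLAHE(2,(4,4)).apply(cv2.cvtColor(i,cv2.COLOR_BGR2GRAY));cv2.imwrite('pics/w1c.png',i)
E
```

```text
(no output)
```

View pics/w1c.png

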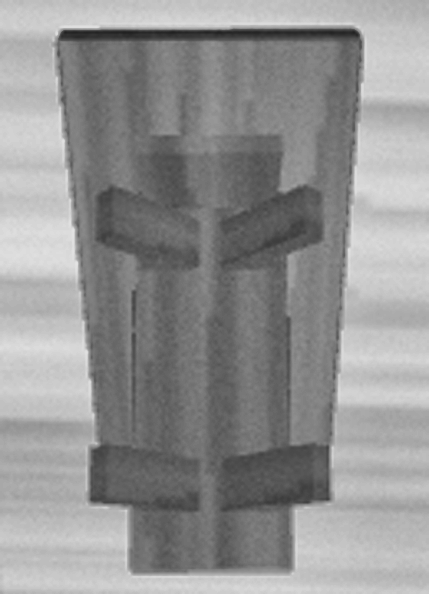

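```bash
cat >> h.py <<'E'
def wproj(P,pos,rot):
    m=camera_model('wrist'); t=R.from_euler('xyz',rot,degrees=True).inv().apply(np.atleast_2d(P)-pos)
    M=np.array(m['mount']); c=(t-M[:3,3])@M[:3,:3]
    return np.c_[m['cx']-m['fx']*c[:,0]/c[:,2],m['cy']+m['fy']*c[:,1]/c[:,2]]
def wplane(uv,z,pos,rot):
    m=camera_model('wrist'); M=np.array(m['mount']); Rt=R.from_euler('xyz',rot,degrees=True)
    d=Rt.apply(M[:3,:3]@np.array([(uv[0]-m['cx'])/m['fx'],-(uv[1]-m['cy'])/m['fy'],-1.])); o=Rt.apply(M[:3,3])+pos
    return o+d*(z-o[2])/d[2]
E
python3 - <<'E'
from h import *
from scipy.optimize import least_squares
np.set_printoptions(precision=1,suppress=True)
w=np.load('w1.npz');c,s_=np.cos(np.radians(50)),np.sin(np.radians(50))
W=lambda x,y:(255+x/3.3,75+y/3.3)
# s,y,n,px
D=[(6,26.5,-6,112,187),(6,-26.5,-6,305,187),(6,31.5,-11,97,205),(6,-31.5,-11,322,205),(22,31.5,-11,97,240),(22,-31.5,-11,322,240),
(86,31.5,-11,90,447),(86,-31.5,-11,330,445),(102,31.5,-11,90,503),(102,-31.5,-11,330,500)]
L=np.array([[-c*s+s_*n,y,s_*s+c*n] for s,y,n,_,_ in D]);px=np.array([W(a,b) for *_,a,b in D])
mdl=lambda p:R.from_euler('z',p[3],degrees=True).apply(L)+p[:3]
r=least_squares(lambda p:(wproj(mdl(p),w['p'],w['r'])-px).ravel(),[650,-10,40,2.5])
print(r.x,np.c_[px,r.fun.reshape(-1,2)])
F=r.x
Rz=R.from_euler('z',F[3],degrees=True)
print('stop depth check: project foot plate base s=0,n=-32', (wproj(Rz.apply([[-32*s_,0,-32*c],[-23*s_*0,0,0],[23*s_,0,23*c]])+F[:3],w['p'],w['r'])-[255,75])*3.3)
print('base corners', *[wplane(W(*k),12,w['p'],w['r']) for k in ((60,32),(360,32))])
print('pad',wplane((102,189),23,w['p'],w['r']), 'vase foot',wplane((592,193),40,w['p'],w['r']))
T=proj('top',mdl(F));print('top pred crop',(T-[300,150])*5+[300,0])
S=proj('side',mdl(F));print('side pred crop',(S-[305,200])*4+[400,400])
E
```

```text
[667.3  -6.3  62.7   2.4] [[288.9 131.7   2.5  -0.6]
 [347.4 131.7  -2.1  -0.9]
 [284.4 137.1   2.6  -3.7]
 [352.6 137.1  -2.7  -4. ]
 [284.4 147.7   2.1   0.5]
 [352.6 147.7  -2.2   0.2]
 [282.3 210.5   2.5   1.7]
 [355.  209.8  -2.6   1.9]
 [282.3 227.4   2.    1.9]
 [355.  226.5  -2.1   2.4]]
stop depth check: project foot plate base s=0,n=-32 [[210.3 204.8]
 [208.7 156.3]
 [207.3 114. ]]
base corners [687.4  42.9  12. ] [691.1 -54.1  12. ]
pad [551.5 271.6  23. ] vase foot [ 579.6 -349.8   40. ]
top pred crop [[395.4  70.9]
 [479.9  66.7]
 [387.8  78.7]
 [488.   73.7]
 [388.5  88.8]
 [490.   83.7]
 [391.6 131.5]
 [498.3 126.1]
 [392.5 142.9]
 [500.5 137.4]]
side pred crop [[635.9 468.9]
 [656.  526.1]
 [628.3 467.5]
 [651.9 535.6]
 [615.2 457.1]
 [638.5 525.4]
 [560.5 413.2]
 [582.2 482.3]
 [546.1 401.7]
 [567.4 471. ]]
```

```bash
python3 - <<'E'
from h import *
from scipy.optimize import least_squares
np.set_printoptions(precision=1,suppress=True)
w=np.load('w1.npz');c,s_=np.cos(np.radians(50)),np.sin(np.radians(50))
W=lambda x,y:(255+x/3.3,75+y/3.3)
D=[(6,26.5,-6,112,187),(6,-26.5,-6,305,187),(6,31.5,-11,97,205),(6,-31.5,-11,322,205),(22,31.5,-11,97,240),(22,-31.5,-11,322,240),
(86,31.5,-11,90,447),(86,-31.5,-11,330,445),(102,31.5,-11,90,503),(102,-31.5,-11,330,500)]
px=np.array([W(a,b) for *_,a,b in D])
# high saddle outer ends in top view (s=102), side +y tips
tp=np.array([(300+88/5,150+145/5),(300+203/5,150+140/5)])
sp=np.array([(305+148/4,200+10/4),(305+220/4,200+65/4)])
def pts(p,l):
    L=np.array([[-c*s+s_*n,y+np.sign(y)*p[4],s_*s+c*n] for s,y,n in l]);return R.from_euler('z',p[3],degrees=True).apply(L)+p[:3]
def res(p):
    a=wproj(pts(p,[d[:3] for d in D]),w['p'],w['r'])-px
    b=proj('top',pts(p,[(102,31.5,-11),(102,-31.5,-11)]))-tp
    e=proj('side',pts(p,[(102,26.5,-6),(14,26.5,-6)]))-sp
    return np.r_[a.ravel(),2*b.ravel(),2*e.ravel(),(p[4])/1.5]
for sc in (1,):
    r=least_squares(res,[650,-10,40,2.5,0]);print(r.x);print(r.fun[:-1].reshape(-1,2))
r=least_squares(lambda p:res(p)[:20],[650,-10,40,2.5,0]);print('wrist only',r.x);print(r.fun.reshape(-1,2))
E
```

```text
[664.2  -6.2  57.3   2.6   2.8]
[[ 0.2  0.3]
 [-0.1 -0.2]
 [ 0.4 -2.9]
 [-0.7 -3.4]
 [ 0.   1.1]
 [-0.2  0.5]
 [ 0.4  0.7]
 [-0.4  0.8]
 [-0.   0.5]
 [ 0.2  0.9]
 [ 0.   2.4]
 [ 0.8  1.8]
 [-0.2 -1.8]
 [ 1.5  0.8]]
wrist only [661.1  -6.4  52.6   2.4   3.7]
[[-0.   1.2]
 [ 0.4  0.8]
 [ 0.3 -2.1]
 [-0.4 -2.5]
 [-0.1  1.6]
 [ 0.1  1.2]
 [ 0.2  0. ]
 [-0.3  0.2]
 [-0.3 -0.5]
 [ 0.3 -0. ]]
```

```bash
python3 - <<'E'
from h import *
Rx=R.from_euler('x',180,degrees=True)
Rt=R.from_euler('z',2.5,degrees=True)*R.from_euler('y',-20,degrees=True)*Rx
print(toolmove([550,-8,210],Rt))
s=dict(ee_pos=np.array([550,-8,210.]),ee_rot=Rt.as_euler('xyz',degrees=True))
print(toolmove([488,-318,150],R.from_euler('z',-13,degrees=True)*Rx,s))
E
```

```text
(array([-90.3,  -7.1,  12.3]), array([ 0.1, 40. , -0.2]))
(array([-91.4, 307. ,  30.6]), array([ -2.7, -19.9,  15.3]))
```

Call:
carry_out:
  commands:
    - [0, 20, 0, -45, -1, 15, 1]
    - [0, 20, 0, -91, -1, 11, 1]
    - [0, 40, 0, -91, -1, 11, 1]
    - [0, 40, 0, -91, -1, 11, 1]
    - [0, 40, 0, -91, -1, 11, 1]
    - [0, 40, 0, -91, -1, 11, 1]
    - [0, 40, 0, -91, -1, 11, 1]

```text
time_s: 2.75
ee_pos: [550.7, -13.6, 211.9]
ee_rot: [179.9, -19.9, 2.4]
force: [0.5, -0.4, 0.6]
gripper_width: 91.0
gripper_force: 0.0
```

```bash
python3 - <<'E'
from h import *
s=state();f=grab_frame('wrist');np.savez('w2.npz',p=s['ee_pos'],r=s['ee_rot']);cv2.imwrite('pics/w2.png',f[:,:,::-1]);print(s['time_s'],s['ee_pos'],s['ee_rot'])
print(toolmove([488,-318,150],R.from_euler('z',-13,degrees=True)*R.from_euler('x',180,degrees=True),s))
E
```

```text
2.75 [550.70143026 -13.58538137 211.94567164] [179.85318135 -19.94998708   2.3659376 ]
(array([-91.8, 301.5,  33.3]), array([ -2.5, -19.8,  15.2]))
```

Call:
carry_out:
  commands:
    - [0, 0, 0, -35, 100, -10, 1]
    - [-3, -20, 15, -70, 200, 10, 1]
    - [-3, -20, 15, -92, 301, 33, 1]
    - [-3, -20, 15, -92, 301, 33, 1]
    - [-3, -20, 15, -92, 301, 33, 1]
    - [-3, -20, 15, -92, 301, 33, 1]
    - [-3, -20, 15, -92, 301, 33, 1]
    - [-3, -20, 15, -92, 301, 33, 1]
    - [-3, -20, 15, -92, 301, 33, 1]
    - [-3, -20, 15, -92, 301, 33, 1]

```text
time_s: 3.8
ee_pos: [489.1, -315.9, 149.6]
ee_rot: [179.5, 0.1, -12.8]
force: [-1.1, 0.2, 0.2]
gripper_width: 91.3
gripper_force: 0.0
```

```bash
python3 - <<'E'
from h import *
s=state();f=grab_frame('wrist');np.savez('w3.npz',p=s['ee_pos'],r=s['ee_rot']);cv2.imwrite('pics/w3.png',f[:,:,::-1]);print(s['time_s'],s['ee_pos'],s['ee_rot'])
w=np.load('w2.npz');F=np.array([664.2,-6.2,57.3]);c,q=.643,.766
u=wproj(F+[[-c*50,0,q*50]],w['p'],w['r'])[0].astype(int);print(u)
a=cv2.imread('pics/w2.png');x0,y0=u[0]-65,max(u[1]-95,0)
v=wproj([[537,-329,40]],s['ee_pos'],s['ee_rot'])[0].astype(int);x1,y1=v[0]-65,max(v[1]-110,0);print(x0,y0,x1,y1)
b=f[:,:,::-1]
C=np.hstack([cv2.resize(a[y0:y0+180,x0:x0+130],(429,594),interpolation=2),cv2.resize(b[y1:y1+214,x1:x1+130],(361,594),interpolation=2)])
cv2.imwrite('pics/c.png',C)
E
```

```text
3.8 [ 489.06835164 -315.92400498  149.6054502 ] [ 1.79520706e+02  6.13235247e-02 -1.27543083e+01]
[318 153]
253 58 258 34
```

View pics/c.png

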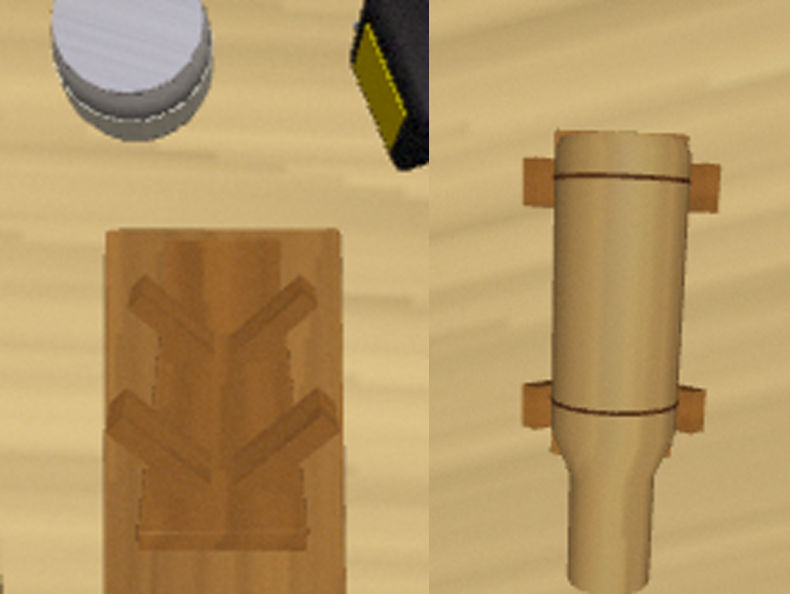

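Left crop: low saddle tips at (148,275) and (303,277), high tips at (125,390) and (318,390). The arms are thicker than I assumed. Right crop: vase foot rim at about (622,132), lip at (608,592), body between x=553 and 690. I'll fit the rest and vase jointly.

```bash
python3 - <<'E'
from h import *
from scipy.optimize import least_squares
np.set_printoptions(precision=1,suppress=True)
c,q=np.cos(np.radians(50)),np.sin(np.radians(50))
V={}
V['w1']=[(6,'i',1,112,187),(6,'i',-1,305,187),(22,'o',1,97,240),(22,'o',-1,322,240),(86,'o',1,90,447),(86,'o',-1,330,445),(102,'o',1,90,503),(102,'o',-1,330,500)]
V['w2']=[(6,'i',1,148,275),(6,'i',-1,303,277),(6,'o',1,128,298),(6,'o',-1,318,297),(86,'i',1,125,390),(86,'i',-1,318,390),(86,'o',1,107,412),(86,'o',-1,337,410),(102,'o',1,107,430),(102,'o',-1,335,432)]
off={'w1':(255,75),'w2':(253,58)};pose={k:np.load(k+'.npz') for k in V}
def res(p,ks=('w1','w2')):
    o=[]
    for k in ks:
        L=[];px=[]
        for s,t,g,a,b in V[k]:
            y,n=(26.5,-6) if t=='i' else (26.5+p[4],-6-p[4])
            L.append([-c*s+q*n,g*y,q*s+c*n]);px.append((off[k][0]+a/3.3,off[k][1]+b/3.3))
        P=R.from_euler('z',p[3],degrees=True).apply(L)+p[:3]
        o.append((wproj(P,pose[k]['p'],pose[k]['r'])-px).ravel())
    return np.concatenate(o)
r=least_squares(res,[664,-6,57,2.5,5],loss='soft_l1');print(r.x,np.sqrt(np.mean(r.fun**2)));print(r.fun.reshape(-1,2).T)
J=r.jac;print('sd',np.sqrt(np.diag(np.linalg.inv(J.T@J))))
# vase from w3
w=np.load('w3.npz');k=594/214;U=lambda x,y:(258+(x-429)/k,34+y/k)
# silhouette edges: body & neck, lip end bottom
th=np.linspace(0,2*np.pi,73)
def prof(s,rad,p):
    a=np.radians(p[2]);d=np.array([-np.cos(a),-np.sin(a),0]);l=np.array([-d[1],d[0],0])
    return np.array([p[0],p[1],40])+s*d+rad*(np.cos(th)[:,None]*l+np.sin(th)[:,None]*[0,0,1])
def rv(p):
    P=lambda s,rad:wproj(prof(s,rad,p),w['p'],w['r'])
    o=[]
    for s,rad,xl,xr in ((25,23,554,688),(80,23,553,680),(140,16,569,651)):
        u=P(s,rad);o+=[u[:,0].min()-U(xl,0)[0],u[:,0].max()-U(xr,0)[0]]
    o+=[P(0,23)[:,1].min()-U(0,131)[1],P(160,16)[:,1].max()-U(0,592)[1]]
    return o
v=least_squares(rv,[590,-341,-13],diff_step=1e-4);print('vase foot,yaw',v.x,v.fun)
E
```

```text
[664.5  -6.6  55.7   2.4   8.4] 1.4489614454113067
[[ 3.2 -2.8  0.1 -0.   0.4 -0.4 -0.1  0.1  1.1 -3.   0.9 -1.1  3.  -2.8
   0.8 -0.8 -0.8  1.3]
 [-0.7 -0.9  1.4  1.1  0.1  0.3 -0.4  0.1  0.1 -0.7 -0.7 -0.6 -0.5 -0.7
  -0.2  0.2  3.3  2.5]]
sd [0.4 0.6 0.7 0.5 0.4]
vase foot,yaw [ 590.3 -345.3  -14.7] [ 0.1  0.1 -0.2 -0.3 -0.1  0.3 -0.4  0.6]
```

```bash
python3 - <<'E'
from h import *
a=np.radians(-14.7);g=np.array([590.3-60*np.cos(a),-345.3-60*np.sin(a),40])
Rt=R.from_euler('z',-14.7,degrees=True)*R.from_euler('x',180,degrees=True);print(g)
print(toolmove(g+[0,0,60],Rt),toolmove(g-[0,0,19],Rt))
E
```

```text
[ 532.26393483 -330.07452332   40.        ]
(array([45.4,  4. , 49.7]), array([0.5, 0. , 2. ])) (array([ 45.5,   3.3, 128.7]), array([0.5, 0. , 2. ]))
```

Call:
carry_out:
  commands:
    - [0.5, 0, 2, 45, 4, 20, 1]
    - [0.5, 0, 2, 45, 4, 50, 1]
    - [0.5, 0, 2, 45, 4, 80, 1]
    - [0.5, 0, 2, 45, 4, 105, 1]
    - [0.5, 0, 2, 45, 4, 120, 1]
    - [0.5, 0, 2, 45, 4, 128, 1]
    - [0.5, 0, 2, 45, 4, 128, 1]
    - [0.5, 0, 2, 45, 4, 128, 1]
  force: 15

```text
time_s: 4.65
ee_pos: [531.5, -331.7, 22.2]
ee_rot: [180.0, -0.0, -14.8]
force: [-0.4, 0.1, 0.2]
gripper_width: 91.2
gripper_force: 0.0
```

```bash
python3 - <<'E'
from h import *
a=np.radians(-14.7);g=np.array([590.3-60*np.cos(a),-345.3-60*np.sin(a),40])
Rt=R.from_euler('z',-14.7,degrees=True)*R.from_euler('x',180,degrees=True);s=state()
print(s['ee_pos'],s['ee_rot'],s['force'],toolmove(g-[0,0,19],Rt,s))
E
```

```text
[ 531.47444683 -331.74429465   22.15028218] [ 1.79970689e+02 -1.46203598e-02 -1.47890801e+01] [-0.41407177  0.06339964  0.1507862 ] (array([ 0.3, -1.8,  1.1]), array([ 0. , -0. , -0.1]))
```

Call:
carry_out:
  commands:
    - [0, 0, 0, 0, -1.5, 1, 0.2]
    - [0, 0, 0, 0, -1.5, 1, 0.2]
    - [0, 0, 0, 0, -1.5, 1, 0.1]
    - [0, 0, 0, 0, -1.5, 1, 0.05]
    - [0, 0, 0, 0, -1.5, 1, 0]
    - [0, 0, 0, 0, -1.5, 1, -0.05]
    - [0, 0, 0, 0, -1.5, 1, -0.1]
    - [0, 0, 0, 0, -1.5, 1, -0.2]
    - [0, 0, 0, 0, -1.5, 1, -0.2]
    - [0, 0, 0, 0, -1.5, 1, -0.2]
  force: 15

```text
time_s: 5.65
ee_pos: [531.2, -329.3, 20.1]
ee_rot: [-179.9, 0.1, -14.9]
force: [0.9, 5.2, 1.0]
gripper_width: 45.9
gripper_force: 15.0
```

Call:
carry_out:
  commands:
    - [0, 0, 0, 0, -1.5, 0, -0.2]
    - [0, 0, 0, 0, -1.5, -3, -0.2]
    - [0, 0, 0, 0, -1.5, -8, -0.2]
    - [0, 0, 0, 0, -1.5, -20, -0.2]
    - [0, 0, 0, 0, -1.5, -45, -0.2]
    - [0, 0, 0, 0, -1.5, -80, -0.2]
    - [0, 0, 0, 0, -1.5, -120, -0.2]
    - [0, 0, 0, 0, -1.5, -155, -0.2]
    - [0, 0, 0, 0, -1.5, -180, -0.2]
    - [0, 0, 0, 0, -1.5, -200, -0.2]
    - [0, 0, 0, 0, -1.5, -200, -0.2]
    - [0, 0, 0, 0, -1.5, -200, -0.2]
  force: 18

```text
time_s: 6.85
ee_pos: [531.3, -329.1, 220.1]
ee_rot: [180.0, 0.1, -14.8]
force: [0.4, -0.2, -3.0]
gripper_width: 45.8
gripper_force: 18.0
```

```bash
python3 - <<'E'
from h import *
from scipy.optimize import least_squares
np.set_printoptions(precision=1,suppress=True)
f=grab_frame('side');cv2.imwrite('pics/s2.png',f[:,:,::-1])
c,q=np.cos(np.radians(50)),np.sin(np.radians(50))
V={}
V['w1']=[(6,'i',1,112,187),(6,'i',-1,305,187),(22,'o',1,97,240),(22,'o',-1,322,240),(86,'o',1,90,447),(86,'o',-1,330,445),(102,'o',1,90,503),(102,'o',-1,330,500)]
V['w2']=[(6,'i',1,148,275),(6,'i',-1,303,277),(6,'o',1,128,298),(6,'o',-1,318,297),(86,'i',1,125,390),(86,'i',-1,318,390),(86,'o',1,107,412),(86,'o',-1,337,410)]
off={'w1':(255,75),'w2':(253,58)};pose={k:np.load(k+'.npz') for k in V}
def res(p):
    o=[]
    for k in V:
        L=[];px=[]
        for s,t,g,a,b in V[k]:
            y,n=(p[4],-6) if t=='i' else (p[5],p[6])
            L.append([-c*s+q*n,g*y,q*s+c*n]);px.append((off[k][0]+a/3.3,off[k][1]+b/3.3))
        P=R.from_euler('z',p[3],degrees=True).apply(L)+p[:3]
        o.append((wproj(P,pose[k]['p'],pose[k]['r'])-px).ravel())
    return np.concatenate(o)
r=least_squares(res,[664,-6,57,2.5,27,32,-11],loss='soft_l1');p=r.x;print(p,np.sqrt(np.mean(r.fun**2)));print(r.fun.reshape(-1,2).T)
F=p[:3];yaw=p[3];Rz=R.from_euler('z',yaw,degrees=True);d=Rz.apply([-c,0,q]);n=Rz.apply([q,0,c])
Rt=Rz*R.from_euler('y',50,degrees=True)*R.from_euler('x',180,degrees=True)
tgt=F+61*d-19*n;np.savez('rest.npz',F=F,yaw=yaw)
s=state();print(s['ee_pos'],s['ee_rot'],s['gripper_width'],tgt,tgt+80*n+8*d)
print(toolmove(tgt+80*n+8*d,Rt,s))
E
```

```text
[664.   -6.8  55.    2.3  29.5  35.3 -13.8] 0.5301295446416466
[[ 0.4  0.2 -0.2  0.4 -0.   0.  -0.5  0.6 -1.2 -0.5  0.6 -0.7  0.1  0.1
   0.4 -0.4]
 [-0.4 -0.7  1.3  1.1 -0.1  0.2 -0.6 -0.   0.6 -0.  -0.6 -0.4  0.1 -0.
  -0.1  0.4]]
[ 530.9 -328.8  219.1] [-180.     0.2  -14.8] 46.03470340287912 [610.2  -8.9  89.5] [666.3  -6.7 147.1]
(array([  48.6, -346. ,   72. ]), array([ -7.5, -49.4, -16. ]))
```

Call:
carry_out:
  commands:
    - [0, -4, 0, 5, -20, 0, -0.2]
    - [0, -8, -2, 10, -50, 0, -0.2]
    - [-1, -14, -4, 15, -90, 0, -0.2]
    - [-3, -20, -6, 20, -130, 0, -0.2]
    - [-4, -26, -8, 25, -170, 0, -0.2]
    - [-5, -32, -10, 30, -210, 0, -0.2]
    - [-6, -38, -12, 35, -250, 0, -0.2]
    - [-7, -44, -14, 40, -290, 0, -0.2]
    - [-7.5, -49.4, -16, 45, -325, 10, -0.2]
    - [-7.5, -49.4, -16, 48.6, -340, 30, -0.2]
    - [-7.5, -49.4, -16, 48.6, -346, 50, -0.2]
    - [-7.5, -49.4, -16, 48.6, -346, 65, -0.2]
    - [-7.5, -49.4, -16, 48.6, -346, 72, -0.2]
    - [-7.5, -49.4, -16, 48.6, -346, 72, -0.2]
    - [-7.5, -49.4, -16, 48.6, -346, 72, -0.2]
    - [-7.5, -49.4, -16, 48.6, -346, 72, -0.2]

```text
time_s: 8.5
ee_pos: [667.3, -7.7, 149.7]
ee_rot: [179.9, 49.7, 2.2]
force: [-0.1, -0.2, 0.2]
gripper_width: 45.6
gripper_force: 18.0
```

```bash
cat > mv.py <<'E'
from h import *
def rest():
    z=np.load('rest.npz');F=z['F'];yaw=float(z['yaw']);c,q=np.cos(np.radians(50)),np.sin(np.radians(50))
    Rz=R.from_euler('z',yaw,degrees=True)
    return F,Rz.apply([-c,0,q]),Rz.apply([q,0,c]),Rz
E
python3 - <<'E'
from mv import *
np.set_printoptions(precision=1,suppress=True)
F,d,n,Rz=rest();s=state()
Rt=Rz*R.from_euler('y',50,degrees=True)*R.from_euler('x',180,degrees=True)
print(s['ee_pos'],s['ee_rot'],s['qpos'],s['force'],s['gripper_width'],'d,n of tgt dev',(s['ee_pos']-(F+61*d-19*n))@np.c_[d,n,np.cross(n,d)])
print(toolmove(F+63*d-19*n+8*n,Rt,s))
f=grab_frame('wrist');g=grab_frame('side')
cv2.imwrite('pics/w4.png',np.hstack([f[100:400,160:500,::-1],cv2.resize(g[150:300,260:460,::-1],(400,300))]))
E
```

```text
[667.3  -7.7 149.7] [179.9  49.7   2.2] [ -0.6  59.8  36.6  -3.  133.3  86.2] [-0.1 -0.2  0.2] 45.574812751025405 d,n of tgt dev [ 9.5 82.4  1.1]
(array([ 7.1, -1. , 74.4]), array([-0. , -0.3, -0.1]))
```

View pics/w4.png

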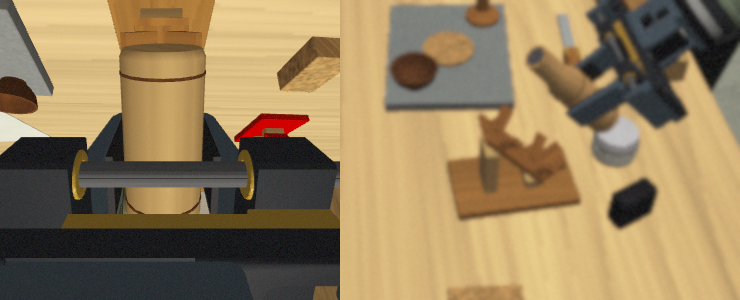

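Call:
carry_out:
  commands:
    - [0, 0, 0, 5, -1, 15, -0.2]
    - [0, 0, 0, 5, -1, 35, -0.2]
    - [0, 0, 0, 5, -1, 52, -0.2]
    - [0, 0, 0, 5, -1, 64, -0.2]
    - [0, 0, 0, 5, -1, 70, -0.2]
    - [0, 0, 0, 5, -1, 74, -0.2]
    - [0, 0, 0, 5, -1, 74, -0.2]
    - [0, 0, 0, 5, -1, 74, -0.2]

```text
time_s: 9.4
ee_pos: [614.2, -8.2, 96.8]
ee_rot: [179.9, 49.8, 2.2]
force: [0.0, -0.1, -1.5]
gripper_width: 45.6
gripper_force: 18.0
```

```bash
cat > st.py <<'E'
from mv import *
np.set_printoptions(precision=1,suppress=True)
F,d,n,Rz=rest();s=state()
Rt=Rz*R.from_euler('y',50,degrees=True)*R.from_euler('x',180,degrees=True)
print(s['time_s'],s['force'],'F d,n,l',s['force']@np.c_[d,n,np.cross(n,d)],'dev d,n,l',(s['ee_pos']-(F+61*d-19*n))@np.c_[d,n,np.cross(n,d)],toolmove(F+61*d-19*n,Rt,s),s['gripper_width'],s['gripper_force'])
E
python3 st.py
```

```text
9.4 [ 0.  -0.1 -1.5] F d,n,l [-1.1 -0.9  0.1] dev d,n,l [ 3.   7.7 -0.6] (array([3. , 0.6, 7.7]), array([-0. , -0.2, -0.1])) 45.63146494557216 17.99255222082138
```

Call:
carry_out:
  commands:
    - [0, 0, 0, 0, 0, 1, -0.2]
    - [0, 0, 0, 0, 0, 2, -0.2]
    - [0, 0, 0, 0, 0, 3, -0.2]
    - [0, 0, 0, 0, 0, 4, -0.2]
    - [0, 0, 0, 0, 0, 4, -0.2]

```text
time_s: 9.9
ee_pos: [610.6, -8.3, 93.8]
ee_rot: [179.9, 49.9, 2.2]
force: [0.2, 0.4, -0.9]
gripper_width: 45.9
gripper_force: 18.0
```

Call:
carry_out:
  commands:
    - [0, 0, 0, 0, 0, 0.7, -0.2]
    - [0, 0, 0, 0, 0, 1.5, -0.2]
    - [0, 0, 0, 0, 0, 1.5, -0.2]

```text
time_s: 10.2
ee_pos: [609.4, -8.4, 92.9]
ee_rot: [179.9, 49.9, 2.2]
force: [-0.1, -0.1, -1.4]
gripper_width: 45.8
gripper_force: 18.0
```

```bash
python3 st.py
```

```text
10.2 [-0.1 -0.1 -1.4] F d,n,l [-1.1 -1.   0.1] dev d,n,l [ 3.1  1.6 -0.6] (array([3.1, 0.6, 1.6]), array([-0. , -0.1, -0.1])) 45.82636103184954 17.99259826540947
```

Call:
carry_out:
  commands:
    - [0, 0, 0, 0, 0.3, 0.7, -0.2]
    - [0, 0, 0, 0, 0.3, 1.3, -0.2]
    - [0, 0, 0, 0, 0.3, 1.3, -0.2]

```text
time_s: 10.5
ee_pos: [608.5, -8.7, 92.0]
ee_rot: [179.9, 49.9, 2.2]
force: [-0.4, 0.2, -0.8]
gripper_width: 45.3
gripper_force: 18.0
```

Call:
carry_out:
  commands:
    - [0, 0, 0, 0, 0, 0.5, -0.2]
    - [0, 0, 0, 0, 0, 1, -0.2]
    - [0, 0, 0, 0, 0, 1, -0.2]

```text
time_s: 10.8
ee_pos: [607.7, -8.7, 91.4]
ee_rot: [179.9, 49.9, 2.2]
force: [0.4, 0.4, -1.4]
gripper_width: 45.8
gripper_force: 18.0
```

```bash
python3 st.py
```

```text
10.8 [ 0.4  0.4 -1.4] F d,n,l [-1.3 -0.6 -0.4] dev d,n,l [ 3.1 -0.7 -0.3] (array([ 3.1,  0.3, -0.7]), array([-0. , -0.1, -0.1])) 45.75287020212644 17.99254819750786
```

Call:
carry_out:
  commands:
    - [0, 0, 0, 0, 0, 0.5, -0.2]
    - [0, 0, 0, 0, 0, 1, -0.2]
    - [0, 0, 0, 0, 0, 1, -0.2]

```text
time_s: 11.1
ee_pos: [607.5, -8.7, 91.1]
ee_rot: [179.9, 49.8, 2.2]
force: [4.4, 0.2, 1.0]
gripper_width: 45.7
gripper_force: 18.0
```

Call:
carry_out:
  commands:
    - [0, 0, 0, 0, 0, 0.5, -0.2]
    - [0, 0, 0, 0, 0, 1, -0.2]
    - [0, 0, 0, 0, 0, 1, -0.2]

```text
time_s: 11.4
ee_pos: [607.5, -8.8, 91.0]
ee_rot: [179.9, 49.6, 2.2]
force: [8.2, 0.3, 4.7]
gripper_width: 45.7
gripper_force: 18.0
```

```bash
python3 st.py
```

```text
11.4 [8.2 0.3 4.7] F d,n,l [-1.7  9.3  0. ] dev d,n,l [ 2.9 -1.1 -0.3] (array([ 2.9,  0.3, -1.1]), array([ 0. , -0.4, -0.1])) 45.653931259628 17.993077486753464
```

Call:
carry_out:
  commands:
    - [0, 0, 0, 0, 0, -1, -0.2]
    - [0, 0, 0, 0.7, 0, -1, -0.2]
    - [0, 0, 0, 1.5, 0, -1, -0.2]
    - [0, 0, 0, 1.5, 0, -1, -0.2]

```text
time_s: 11.8
ee_pos: [607.5, -8.8, 91.0]
ee_rot: [179.9, 50.0, 2.2]
force: [3.2, -0.3, 5.7]
gripper_width: 45.8
gripper_force: 18.0
```

Call:
carry_out:
  commands:
    - [0, 0, 0, 0.5, 0, 0, -0.2]
    - [0, 0, 0, 1, 0, 0, -0.2]
    - [0, 0, 0, 1, 0, 0, -0.2]

```text
time_s: 12.1
ee_pos: [607.9, -8.8, 90.6]
ee_rot: [179.9, 50.0, 2.2]
force: [2.1, -0.8, 6.8]
gripper_width: 45.5
gripper_force: 18.0
```

```bash
python3 st.py
```

```text
12.1 [ 2.1 -0.8  6.8] F d,n,l [3.9 5.9 0.9] dev d,n,l [ 2.4 -1.1 -0.3] (array([ 2.4,  0.3, -1.1]), array([-0. ,  0. , -0.1])) 45.510550942458636 17.992840111255646
```

Call:
carry_out:
  commands:
    - [0, 0, 0, 0, 0, -0.5, -0.2]
    - [0, 0, 0, 0.5, 0, -0.5, -0.2]
    - [0, 0, 0, 0.5, 0, -0.5, -0.2]

```text
time_s: 12.4
ee_pos: [609.0, -8.7, 89.3]
ee_rot: [179.9, 50.0, 2.2]
force: [1.4, -0.1, 4.0]
gripper_width: 45.6
gripper_force: 18.0
```

```bash
python3 st.py
```

```text
12.4 [ 1.4 -0.1  4. ] F d,n,l [2.2 3.6 0.2] dev d,n,l [ 0.7 -1.1 -0.3] (array([ 0.7,  0.3, -1.1]), array([-0. , -0. , -0.1])) 45.59868743637407 17.99245834350586
```

It was friction, and the vase now slides. I'll keep moving it toward the stop.

Call:
carry_out:
  commands:
    - [0, 0, 0, 0.5, 0, -0.3, -0.2]
    - [0, 0, 0, 1, 0, -0.3, -0.2]
    - [0, 0, 0, 1, 0, -0.3, -0.2]

```text
time_s: 12.7
ee_pos: [609.2, -8.7, 89.2]
ee_rot: [179.9, 50.1, 2.2]
force: [-2.2, -0.2, 6.7]
gripper_width: 45.8
gripper_force: 18.0
```

```bash
python3 st.py
```

```text
12.7 [-2.2 -0.2  6.7] F d,n,l [6.5 2.6 0.1] dev d,n,l [ 0.5 -1.  -0.3] (array([ 0.5,  0.3, -1. ]), array([-0. ,  0.1, -0.1])) 45.82262424949298 17.992294281721115
```

Call:
carry_out:
  commands:
    - [0, 0, 0, 0.5, 0, 0, -0.2]
    - [0, 0, 0, 1, 0, 0, -0.2]
    - [0, 0, 0, 1, 0, 0, -0.2]

```text
time_s: 13.0
ee_pos: [609.2, -8.7, 89.2]
ee_rot: [179.9, 50.2, 2.2]
force: [-5.3, 0.7, 8.4]
gripper_width: 45.7
gripper_force: 18.0
```

```bash
python3 st.py
```

```text
13.0 [-5.3  0.7  8.4] F d,n,l [ 9.8  1.3 -0.9] dev d,n,l [ 0.5 -1.  -0.3] (array([ 0.5,  0.3, -1. ]), array([-0. ,  0.2, -0.1])) 45.70107464943984 17.99250528216362
```

Call:
carry_out:
  commands:
    - [0, 0, 0, -1.5, 0, 0, -0.2]
    - [0, 0, 0, -1.5, 0, 0, -0.2]
    - [0, 0, 0, -1.5, 0, 0, 0.1]
    - [0, 0, 0, -1.5, 0, 0, 0.3]
    - [0, 0, 0, -1.5, 0, 0, 0.6]
    - [0, 0, 0, -1.5, 0, 0, 1]
    - [0, 0, 0, -1.5, 0, 0, 1]
    - [0, 0, 0, -1.5, 0, 0, 1]
  force: 15

```text
time_s: 13.8
ee_pos: [609.9, -8.6, 88.5]
ee_rot: [179.9, 49.9, 2.2]
force: [-0.6, 0.3, 0.1]
gripper_width: 87.4
gripper_force: 0.0
```

Call:
carry_out:
  commands:
    - [0, 0, 0, 0, 0, -10, 1]
    - [0, 0, 0, 0, 0, -30, 1]
    - [0, 0, 0, 0, 0, -60, 1]
    - [0, 0, 0, 0, 0, -95, 1]
    - [0, 0, 0, 0, 0, -120, 1]
    - [0, 0, 0, 0, 0, -130, 1]
    - [0, 0, 0, 0, 0, -130, 1]

```text
time_s: 14.5
ee_pos: [710.2, -4.6, 171.6]
ee_rot: [179.9, 49.7, 2.2]
force: [-0.5, -0.3, -1.2]
gripper_width: 90.9
gripper_force: 0.0
```

```bash
python3 - <<'E'
from mv import *
np.set_printoptions(precision=1,suppress=True)
F,d,n,Rz=rest();s=state();F=F+.5*d-1*n
# fingers along -d : tool z=-d, tool x = +x-ish (n direction? )
Rt=Rz*R.from_euler('y',-40,degrees=True)*R.from_euler('x',180,degrees=True)
print(Rt.as_matrix()@[0,0,1],-d)
tcp=F+118*d   # grasp 137
pre=F+215*d
print(s['ee_pos'],s['ee_rot'],tcp,pre);print(toolmove(pre,Rt,s))
f=grab_frame('wrist');g=grab_frame('side')
cv2.imwrite('pics/w5.png',np.hstack([f[20:320,160:500,::-1],cv2.resize(g[180:280,290:423,::-1],(400,300),interpolation=2)]))
np.savez('w5.npz',p=s['ee_pos'],r=s['ee_rot'])
E
```

```text
[ 0.6  0.  -0.8] [ 0.6  0.  -0.8]
[710.2  -4.6 171.6] [179.9  49.7   2.2] [587.1  -9.9 145.1] [524.8 -12.4 219.4]
(array([-156.5,    0.5,  110.7]), array([ 0. , 89.7, -0. ]))
```

View pics/w5.png

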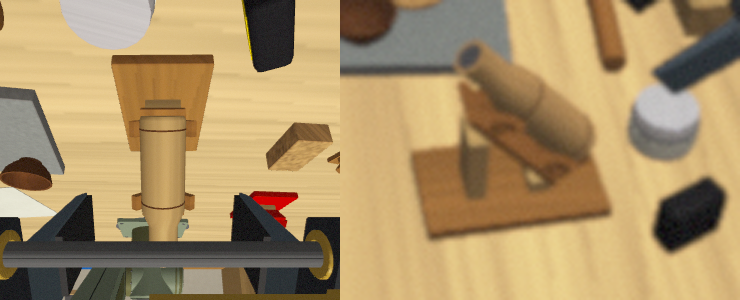

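Right panel shows the vase lying in the brown rest, foot at the stop plate, neck free above. In the left panel it is centred at x=162. Next I swing over to grip the neck along its axis.

Call:
carry_out:
  commands:
    - [0, 8, 0, -45, 0, -30, 1]
    - [0, 16, 0, -90, 0, -55, 1]
    - [0, 24, 0, -135, 0, -78, 1]
    - [0, 32, 0, -165, 0, -60, 1]
    - [0, 40, 0, -190, 0, -30, 1]
    - [0, 48, 0, -215, 0, 0, 1]
    - [0, 56, 0, -240, 0, 41, 1]
    - [0, 64, 0, -240, 0, 41, 1]
    - [0, 72, 0, -240, 0, 41, 1]
    - [0, 80, 0, -240, 0, 41, 1]
    - [0, 89.7, 0, -230, 0, 45, 1]
    - [0, 89.7, 0, -230, 0, 45, 1]
    - [0, 89.7, 0, -200, 0, 75, 1]
    - [0, 89.7, 0, -170, 0.5, 100, 1]
    - [0, 89.7, 0, -156.5, 0.5, 110.7, 1]
    - [0, 89.7, 0, -156.5, 0.5, 110.7, 1]
    - [0, 89.7, 0, -156.5, 0.5, 110.7, 1]
    - [0, 89.7, 0, -156.5, 0.5, 110.7, 1]

```text
time_s: 16.4
ee_pos: [524.3, -12.6, 222.5]
ee_rot: [179.9, -40.0, 2.3]
force: [-0.9, 1.4, 1.0]
gripper_width: 91.5
gripper_force: 0.0
```

```bash
cat > st2.py <<'E'
from mv import *
np.set_printoptions(precision=1,suppress=True)
F,d,n,Rz=rest();F=F+.5*d-1*n;s=state()
Rt=Rz*R.from_euler('y',-40,degrees=True)*R.from_euler('x',180,degrees=True)
print(s['time_s'],s['ee_pos'],s['ee_rot'],s['qpos'],s['force'],s['gripper_width'])
print(toolmove(F+118*d,Rt,s))
E
python3 st2.py
```

```text
16.4 [524.3 -12.6 222.5] [179.9 -40.    2.3] [ -6.   -2.3 126.   17.8  17.4  66.6] [-0.9  1.4  1. ] 91.47395876647387
(array([-1.6, -0.3, 99.7]), array([ 0.1, -0. ,  0. ]))
```

Call:
carry_out:
  commands:
    - [0, 0, 0, -1.6, -0.3, 15, 1]
    - [0, 0, 0, -1.6, -0.3, 35, 1]
    - [0, 0, 0, -1.6, -0.3, 55, 1]
    - [0, 0, 0, -1.6, -0.3, 75, 1]
    - [0, 0, 0, -1.6, -0.3, 90, 1]
    - [0, 0, 0, -1.6, -0.3, 98, 1]
    - [0, 0, 0, -1.6, -0.3, 98, 1]
    - [0, 0, 0, -1.6, -0.3, 98, 1]

```text
time_s: 17.2
ee_pos: [585.9, -9.8, 145.6]
ee_rot: [179.9, -39.9, 2.3]
force: [-0.5, 0.5, 0.2]
gripper_width: 91.1
gripper_force: 0.0
```

```bash
python3 st2.py
```

```text
17.2 [585.9  -9.8 145.6] [179.9 -39.9   2.3] [ -4.6  10.  126.6  49.9   5.7  34.9] [-0.5  0.5  0.2] 91.06049709135485
(array([0.6, 0.2, 1.1]), array([0.1, 0.1, 0. ]))
```

Call:
carry_out:
  commands:
    - [0, 0, 0, 0.5, 0, 0, 0]
    - [0, 0, 0, 0.5, 0, 0, -0.1]
    - [0, 0, 0, 0.5, 0, 0, -0.2]
    - [0, 0, 0, 0.5, 0, 0, -0.24]
    - [0, 0, 0, 0.5, 0, 0, -0.28]
    - [0, 0, 0, 0.5, 0, 0, -0.33]
    - [0, 0, 0, 0.5, 0, 0, -0.4]
    - [0, 0, 0, 0.5, 0, 0, -0.5]
    - [0, 0, 0, 0.5, 0, 0, -0.5]
    - [0, 0, 0, 0.5, 0, 0, -0.5]
  force: 15

```text
time_s: 18.2
ee_pos: [585.7, -9.8, 144.7]
ee_rot: [179.9, -39.8, 2.3]
force: [0.1, -0.6, 0.4]
gripper_width: 31.6
gripper_force: 15.0
```

Call:
carry_out:
  commands:
    - [0, 0, 0, 0.5, 0, 0, -0.5]
    - [0, 0, 0, 0.5, 0, 0, -0.5]
    - [0, 0, 0, 2, 0, -1, -0.5]
    - [0, 0, 0, 5, 0, -3, -0.5]
    - [0, 0, 0, 10, 0, -6, -0.5]
    - [0, 0, 0, 16, 0, -12, -0.5]
    - [0, 0, 0, 22, 0, -22, -0.5]
    - [0, 0, 0, 28, 0, -35, -0.5]
    - [0, 0, 0, 30, 0, -50, -0.5]
    - [0, 0, 0, 30, 0, -65, -0.5]
    - [0, 0, 0, 30, 0, -65, -0.5]
  force: 25

```text
time_s: 19.3
ee_pos: [566.8, -10.4, 215.1]
ee_rot: [179.9, -39.9, 2.3]
force: [-0.3, 0.4, -0.1]
gripper_width: 31.3
gripper_force: 25.0
```

```bash
python3 st2.py
```

```text
19.3 [566.8 -10.4 215.1] [179.9 -39.9   2.3] [ -4.9   2.3 122.5  16.8  16.1  68.2] [-0.3  0.4 -0.1] 31.33049971639919
(array([-29.3,   0.2,  66.7]), array([0.1, 0.1, 0. ]))
```

```bash
python3 - <<'E'
from h import *
Rt=R.from_euler('z',25,degrees=True)*R.from_euler('x',180,degrees=True);s=state()
for p in ([547,-10,280],[547,130,270],[547,270.5,250],[547,270.5,165]): print(toolmove(p,Rt,s))
E
```

```text
(array([ 26.5,  -1.2, -62.5]), array([  8. , -39.4, -21.7]))
(array([  24.5, -141.1,  -51.3]), array([  8. , -39.4, -21.7]))
(array([  16.1, -281.5,  -32.4]), array([  8. , -39.4, -21.7]))
(array([ -38.4, -281.5,   32.7]), array([  8. , -39.4, -21.7]))
```

Call:
carry_out:
  commands:
    - [0, 0, 0, 10, 0, -20, -0.5]
    - [1, -5, -2, 20, -1, -45, -0.5]
    - [2, -10, -5, 26, -1, -62, -0.5]
    - [3, -15, -8, 26, -30, -60, -0.5]
    - [4, -20, -11, 26, -65, -58, -0.5]
    - [5, -25, -14, 25, -100, -55, -0.5]
    - [6, -30, -17, 25, -140, -51, -0.5]
    - [7, -35, -19, 22, -180, -46, -0.5]
    - [8, -39.4, -21.7, 20, -220, -41, -0.5]
    - [8, -39.4, -21.7, 18, -255, -36, -0.5]
    - [8, -39.4, -21.7, 16, -275, -32, -0.5]
    - [8, -39.4, -21.7, 16, -281.5, -32, -0.5]
    - [8, -39.4, -21.7, 16, -281.5, -32, -0.5]
    - [8, -39.4, -21.7, 0, -281.5, -13, -0.5]
    - [8, -39.4, -21.7, -16, -281.5, 7, -0.5]
    - [8, -39.4, -21.7, -30, -281.5, 23, -0.5]
    - [8, -39.4, -21.7, -38, -281.5, 32, -0.5]
    - [8, -39.4, -21.7, -38, -281.5, 32, -0.5]
    - [8, -39.4, -21.7, -38, -281.5, 32, -0.5]

```text
time_s: 21.2
ee_pos: [548.0, 270.0, 165.8]
ee_rot: [-179.9, -0.0, 24.9]
force: [-0.4, 1.1, -0.2]
gripper_width: 31.6
gripper_force: 25.0
```

```bash
python3 - <<'E'
from h import *
np.set_printoptions(precision=1,suppress=True)
s=state();print(s['time_s'],s['ee_pos'],s['ee_rot'],s['force'],s['gripper_width'],s['qpos'])
Rt=R.from_euler('z',25,degrees=True)*R.from_euler('x',180,degrees=True);print(toolmove([547,270.5,150],Rt,s))
f=grab_frame('side');t=grab_frame('top')
cv2.imwrite('pics/f.png',np.hstack([cv2.resize(f[100:240,265:365,::-1],(400,560),interpolation=2),cv2.resize(t[150:290,190:290,::-1],(400,560),interpolation=2)]))
print('pred foot at pad ctr side',(proj('side',[547,270.5,23])-[265,100])*4,'tcp foot now',(proj('side',s['ee_pos']-[0,0,119])-[265,100])*4,'lip',(proj('side',s['ee_pos']+[0,0,41])-[265,100])*4)
E
```

```text
21.2 [548.  270.  165.8] [-179.9   -0.    24.9] [-0.4  1.1 -0.2] 31.607244049879725 [25.1 23.4 89.   0.1 67.6 90.1]
(array([-0.7, -0.8, 15.8]), array([-0.1, -0. , -0.1]))
pred foot at pad ctr side [194.1 293.4] tcp foot now [195.2 271.1] lip [194.2 101.2]
```

View pics/f.png

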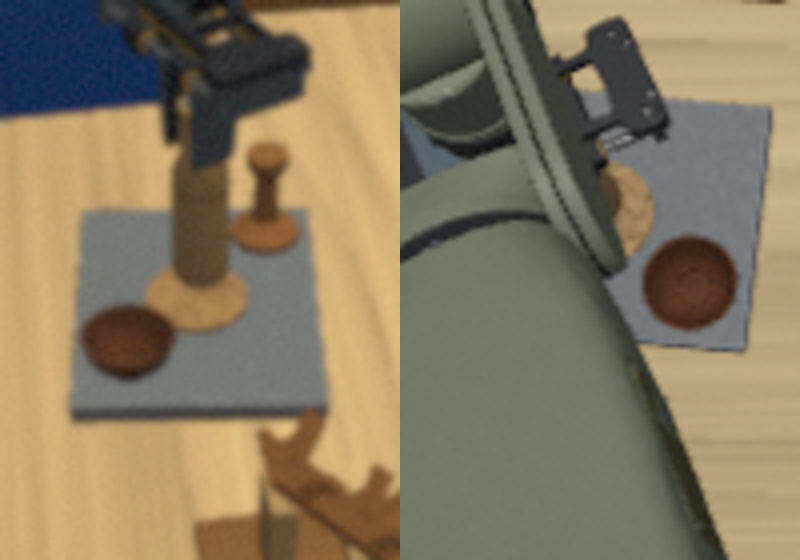

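The side panel shows the vase upright over the pad. Its foot is at about (200,272) and the pad centre at (197,297), consistent with the predicted pixels. I'll lower it gently.

Call:
carry_out:
  commands:
    - [0, 0, 0, 0, 0, 5, -0.5]
    - [0, 0, 0, 0, 0, 11, -0.5]
    - [0, 0, 0, 0, 0, 16, -0.5]
    - [0, 0, 0, 0, 0, 19, -0.5]
    - [0, 0, 0, 0, 0, 19, -0.5]

```text
time_s: 21.8
ee_pos: [546.8, 270.3, 145.0]
ee_rot: [-179.9, 0.2, 25.0]
force: [1.1, -0.2, -0.9]
gripper_width: 31.9
gripper_force: 25.0
```

Call:
carry_out:
  commands:
    - [0, 0, 0, 0, 0, 0.5, -0.5]
    - [0, 0, 0, 0, 0, 1, -0.5]
    - [0, 0, 0, 0, 0, 1.5, -0.5]
    - [0, 0, 0, 0, 0, 2, -0.5]
    - [0, 0, 0, 0, 0, 2, -0.5]

```text
time_s: 22.3
ee_pos: [547.2, 270.4, 143.8]
ee_rot: [-179.9, 0.1, 25.0]
force: [-0.2, 0.1, -1.5]
gripper_width: 31.6
gripper_force: 25.0
```

Call:
carry_out:
  commands:
    - [0, 0, 0, 0, 0, 0.5, -0.5]
    - [0, 0, 0, 0, 0, 1, -0.5]
    - [0, 0, 0, 0, 0, 1, -0.5]

```text
time_s: 22.6
ee_pos: [547.1, 270.4, 142.7]
ee_rot: [-179.9, 0.1, 25.0]
force: [0.7, 0.3, -1.5]
gripper_width: 31.4
gripper_force: 25.0
```

Call:
carry_out:
  commands:
    - [0, 0, 0, 0, 0, 0.5, -0.5]
    - [0, 0, 0, 0, 0, 1, -0.5]
    - [0, 0, 0, 0, 0, 1, -0.5]

```text
time_s: 22.9
ee_pos: [547.3, 270.5, 142.0]
ee_rot: [-179.9, 0.1, 25.0]
force: [-0.5, 0.4, 0.4]
gripper_width: 31.6
gripper_force: 25.0
```

Call:
carry_out:
  commands:
    - [0, 0, 0, 0, 0, 0.4, -0.5]
    - [0, 0, 0, 0, 0, 0.7, -0.5]
    - [0, 0, 0, 0, 0, 0.7, -0.5]

```text
time_s: 23.2
ee_pos: [547.4, 270.6, 142.0]
ee_rot: [-179.9, 0.0, 25.0]
force: [-0.7, 0.0, 4.1]
gripper_width: 31.5
gripper_force: 25.0
```

Contact on the pad at about 4 N. I'll ease off, release slowly and rise straight up.

Call:
carry_out:
  commands:
    - [0, 0, 0, 0, 0, -0.4, -0.5]
    - [0, 0, 0, 0, 0, -0.4, -0.5]
  force: 8

```text
time_s: 23.4
ee_pos: [547.5, 270.7, 141.9]
ee_rot: [-179.9, 0.0, 25.0]
force: [-0.4, 1.4, 3.9]
gripper_width: 31.7
gripper_force: 8.0
```

Call:
carry_out:
  commands:
    - [0, 0, 0, 0, 0, 0, -0.28]
    - [0, 0, 0, 0, 0, 0, -0.2]
    - [0, 0, 0, 0, 0, 0, 0]
    - [0, 0, 0, 0, 0, 0, 0.4]
    - [0, 0, 0, 0, 0, 0, 0.8]
    - [0, 0, 0, 0, 0, 0, 0.8]
    - [0, 0, 0, 0, 0, 0, 0.8]
    - [0, 0, 0, 0, 0, -10, 0.8]
    - [0, 0, 0, 0, 0, -30, 0.8]
    - [0, 0, 0, 0, 0, -60, 0.8]
    - [0, 0, 0, 0, 0, -100, 0.8]
    - [0, 0, 0, 0, 0, -135, 0.8]
    - [0, 0, 0, 0, 0, -150, 0.8]
    - [0, 0, 0, 0, 0, -150, 0.8]
    - [0, 0, 0, 0, 0, -150, 0.8]

```text
time_s: 24.9
ee_pos: [547.2, 270.2, 291.3]
ee_rot: [-179.9, 0.1, 25.0]
force: [0.1, 0.8, -1.0]
gripper_width: 82.0
gripper_force: 0.0
```

```bash
python3 - <<'E'
from h import *
np.set_printoptions(precision=1,suppress=True)
s=state();print(s['time_s'],s['ee_pos'],s['force'],s['gripper_width'])
f=grab_frame('side').astype(int);a=cv2.imread('pics/f.png')
print('lip px',proj('side',[547,270.5,183]),'foot',proj('side',[547,270.5,23]))
# row profiles: vase edges at several heights (warm/dark vs grey laminate)
for z in (30,60,100,150,175):
    u,v=proj('side',[547,270.5,z]);r=f[int(round(v)),int(u)-16:int(u)+17];print(z,round(u,1),(r[:,0]-r[:,2]),r.sum(1)//3)
E
```

```text
24.9 [547.2 270.2 291.3] [ 0.1  0.8 -1. ] 81.9896023713211
lip px [313.3 132.1] foot [313.5 173.4]
30 313.5 [ 2  1  1 11 40 73 88 91 90 86 80 63 44 43 39 41 42 39 41 43 47 45 46 46
 61 71 82 83 76 51 19  3  0] [117 117 113 118 123 126 126 126 123 122 110  86  65  59  64  64  66  68
  70  70  66  71  69  75  84 106 118 119 121 118 121 118 118]
60 313.5 [ 3  1  2  0  2  0  1  1  2  2 11 26 38 36 38 38 39 42 44 43 44 43 47 40
 28 14  5  4  0  1  5  4  5] [117 116 115 116 114 116 117 118 118 115  98  77  63  64  66  64  66  69
  68  68  74  72  74  76  88 104 116 119 116 115 114 109 107]
100 313.4 [ 1  1  2  3  2  2  2  3  4  4 10 27 36 37 40 41 45 43 43 45 42 45 43 44
 34 25 34 55 74 77 74 59 52] [119 120 117 118 119 119 118 118 119 116  96  66  60  60  63  68  67  70
  70  70  72  73  71  72  77  96 106  99  91  90  78  68  57]
150 313.3 [85 86 84 87 90 92 92 90 89 93 94 87 73 50 43 47 46 49 49 48 53 54 67 80
 91 93 95 92 92 79 61 56 64] [156 157 158 162 164 166 164 165 168 170 168 161 131  90  76  74  74  76
  79  81  78  90 111 146 164 166 169 172 163 138  94  71  74]
175 313.3 [87 88 89 90 91 88 92 89 91 92 92 89 78 64 54 42 37 33 35 38 43 54 70 82
 91 93 93 93 93 92 94 91 90] [160 160 163 164 165 165 167 170 170 167 167 163 141 111 103  97  96  97
  99  98  96 104 119 145 164 169 173 174 171 171 169 168 160]
```

The vase stands upright. At the foot row it spans columns 11–24, and the pad spans 4–30, so it is well inside the pad. I'll hand in.

```bash
python3 -c "
from workcell import workorder; print(workorder.job_done())"
```

```text
the job is handed in; nothing more can be done
None
```

The vase went from the cradle into the sloping rest, was let go there, picked up again by the neck, and now stands upright on the cork pad, clear of its edges; the job is handed in at about 25 s, with grip force at most 25 N per finger.

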